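# Roll the milling jar up the chute onto the jar mill

## Robot

A 7-joint arm with a two-finger parallel gripper is mounted at the origin on the work surface. World frame = base frame: x ahead of the robot, y to its left, z up, the work surface at z = 0. Lengths are in m, angles in rad, forces in N, time in s.
With the tool pointing down it reaches from about 0.425 to 1.025 m from the base axis. Payload 3.6 kg.
Tool frame: the origin (TCP) lies at the centre of the arm's flange, where the gripper is bolted on; the fingertips stand 173 mm ahead of it and the grasp point (between the pads) lies 155 mm ahead of it; x points along the fingers, y is the direction in which the jaws open and shut, and the axes are right-handed (so a half turn about x gives the same grasp; the last joint's range is limited). The gripper opens to 85 mm and grips with 20 to 120 N. Pads are 22 mm wide; open, the fingers measure 114 mm over their backs; the gripper's body (76 mm by 85 mm) begins 54 mm behind the grasp point. The pads swing forward as they close: fully open they stand 13 mm farther back than shut.
Start: joints at [-1.302, 0.591, 0.048, 1.609, -0.033, 0.943, -0.034], TCP at [0.257, 0.678, 0.405] pointing down, gripper open.
Joint ranges: [-2.69, 2.69], [-0.47, 2.24], [-1.27, 1.36], [0.19, 2.51], [-1.53, 4.68], [0.08, 2.07], [-3.09, 3.09]. Speed limits (rad/s): [2.57, 2.57, 3.14, 3.14, 3.14, 3.14, 3.14].

## Interface

Orientations are given as [roll, pitch, yaw] about the fixed x, y, z axes, in that order (R = Rz(yaw) Ry(pitch) Rx(roll)).
In Python, from workcell import state, eyes, env, finder gives the robot as it stands.
- The arm moves only by the tool move_arm, never from a script. Its argument "deltas" is text: rows parted by semicolons, each of 6 numbers parted by spaces: the shift along the tool's x, y, z in m, then the turn, a rotation vector about the tool's x, y, z in rad. In form: tx ty tz rx ry rz; .... A call has 1 to 20 rows; each row is the pose to reach, as a shift and turn from the pose commanded when the call began, along the tool's axes at that moment; what a row does not reach only later rows make up. A row lasts 1/10 s, in which the tool goes at most 50 mm and 8.59 degrees, less where a joint would pass 70% of its speed; a pose out of reach is approached as far as the arm can. A call with a gripper value outside its range is refused whole. "grip" is the finger opening in m, from 0 to 0.0854, set as the call begins (left out, the last holds). The fingers move at their own pace and stop on an object; the grip force is fixed at half the most. Time passes only in rows, so rows that repeat a pose let the fingers close. It gives the time, the measured TCP pose, the force and the opening at its end, in the units of the state.
- state(): the state, without advancing time (a new reading comes with each control period).
- eyes.snapshot(name): name is "scene" or "top"; returns a dict with "frame" (420x560x3 uint8, red, green, blue), "fovy" (degrees; the focal length in pixels is half the picture's height over the tangent of half this angle, whatever the lens; pixels are square), "cx", "cy" (the principal point, pixels), "dist_coeffs" ([k1, k2, p1, p2, k3] as OpenCV has them; the pictures are not rectified), "extrinsics" (4x4, takes a point from camera to world coordinates). Camera axes: x right, y down, z forward; pixel columns grow to the right and rows downward; lengths in m; the calibration is good to about 2 mm. A picture is of the moment at which its call begins. There is no depth.
- env.job_done(): hands the job in, once; it reports no verdict.
Trained networks look in the newest picture that a camera, given by its name, has taken for a name from the list of things; names that differ only in an ending like _2 or _b are one class to them, and where a whole thing is asked for, a point or a joint stands for the part that bears it (a point fixed in the world has none). Each returns a list of dicts, best first, with "p" (0 to 1); they miss things now and then, are a little off and sometimes report something else, mostly with a low value. They report only what shows in the picture. A call takes as long as a camera call. They do not tell look-alikes from the thing itself.
- finder.look_for(camera, query): "point" ([column, row] in pixels, amid what is visible of it).
The state is a dict: "time": time; "joints": joint angles; "dq": joint speeds; "effort": joint torques, N m; "tcp_pos": TCP position; "tool_rot": TCP orientation; "contact_force": force on the tool from outside, world axes, zero at the start; "torque": the same for the moment, N m; "width": opening from 0.0 (shut) to 1.0 (fully open).
Only numpy, scipy, OpenCV 4.12 (cv2) and the standard library are available. Lean on these libraries where they do the work, as an engineer would, in place of code of your own. Each camera call takes 0.05 s, during which the arm holds its last target.

## Task

The filled porcelain milling jar lies on its side at the foot of the jar mill's sloped loading chute. Push it gently up the chute with your fingers, never letting it run away back down, until it drops in between the two rubber rollers and stays lying there square on both of them, and then take your hand away. Roll it only, never grip or lift it, and leave everything else on the bench where it is.

Things in the scene. Friction and masses are not known exactly. Their poses are not given: they have to be found in the camera images.
- jar: milling jar: cream porcelain cylinder lying on its side, 0.6 to 0.95 kg, 111 mm long. Rolls on two black rubber bands, 90 mm in diameter, 30 to 44 mm either side of mid-length; the glazed porcelain (86 mm) slips under fingers, the rubber grips. Origin on the axis at mid-length; y along its axis, lid with steel clamp bar at the -y end. Starts against the chute's foot lip; let go on the slope it rolls back there
- mill: bench jar mill, fixed. Origin at table height below the midpoint between its rollers; +x is the way the jar travels (up the chute, onto the rollers), y along the rollers, z up. A jar lying on both rollers has its axis at x = 0, y = 0 (up to 9 mm off along y), z = 113 mm. Grey bearing cheeks, 100 mm high, stand at y = -71 to -63 and 63 to 71 mm, from x = -52 to 75 mm
- chute: loading chute, a straight open aluminium gutter fixed to the mill, rising 12 degrees. Origin on its floor, mid-width, inside the foot lip (x = -307, y = 0, z = 24 mm in the mill's frame); x up the slope, y across, z square to the floor. Floor 260 mm long, 124 mm wide; side walls 25 mm high, foot lip 15 mm. A jar on it has its axis at z = 45 mm here; at the start at x = 34 mm
- front_axis (a point): middle of the front roller's axis: x = -38, z = 66 mm in the mill's frame. Black rubber roller, 32 mm in diameter, 124 mm long, along the mill's y; it turns, stiffly. The chute ends 12 mm short of its top and 1 mm lower, so the jar rolls on straight. Above this point the jar's axis is at its highest, 127 mm over the table; once past it, the jar drops 14 mm into the hollow by itself
- rear_axis (a point): middle of the rear roller's axis: x = 38, z = 66 mm in the mill's frame. Roller like the front one
- stop_bar (a point): middle of the stop bar behind the rollers, a steel rod 10 mm in diameter along the mill's y, x = 66, z = 128 mm in the mill's frame; a jar in the hollow clears it by about 13 mm
- housing_top (a point): centre of the top of the blue-grey drive housing, 120 mm above the table (its control knobs reach 140 mm). The housing fills x = -75 to 85, y = 73 to 173 mm of the mill's frame; the motor sticks out behind it to x = 145 mm
- spare_jar: a second milling jar of the same size, standing upright on the table, lid up, 111 mm high, 90 mm in diameter; to be left alone. Origin at its foot centre
- mould_green: round white plaster mould with green glass in its top, 80 mm across and 36 mm high, standing beside the chute; to be left alone. Origin at its foot centre
- mould_blue: round white plaster mould with blue glass in its top, 96 mm across and 42 mm high; to be left alone. Origin at its foot centre
- frit_jar: amber glass jar with a white cap, 54 mm across and 85 mm high, standing beside the mill; to be left alone. Origin at its foot centre
- hammer: hammer lying on the table; to be left alone. Origin under its middle
- brush: brush lying on the table; to be left alone. Origin under its middle
- cast_glass: lump of violet and green cast glass, 70 x 42 x 26 mm; to be left alone. Origin at its foot centre
Not all that is in view belongs to the job. What is shaped like the jar but orange is not meant.

How it is judged:
By the outcome, as a careful person would: the job done as asked, in the order asked, and still so for the second after the job is handed in, with the robot touching nothing.
It also fails if it takes over 45 s, if anything falls off the work surface, if the arm or the gripper's body presses on something with over 40 N, if the wrist force passes 120 N, or if a joint passes its speed limit or range.

## Working session

There is one attempt and no reset: what is moved stays moved. The work goes in short steps, Python scripts to look and compute and a tool call to move; the robot and the scene stay as the last step left them, time stands still between calls to the robot, and variables do not carry over. Pictures are saved under pics/ and viewed, and the job is handed in when it is done.

Besides the shell and the picture viewer there is one more tool, called after "Emit:" as name(argument=value, ...) on one line, values as JSON. move_arm: Moves the arm, as the interface text tells. Its arguments: {"type":"object","properties":{"deltas":{"type":"string"},"grip":{"type":"number"}},"required":["deltas"]}

```bash
ls; mkdir -p pics; python3 - <<'E'
from workcell import state, eyes, env, finder
import cv2
s=state();print({k:(v if not hasattr(v,'tolist') else v.tolist()) for k,v in s.items()})
for n in ("scene","top"):
    d=eyes.snapshot(n)
    cv2.imwrite(f"pics/{n}0.png",cv2.resize(d["frame"][:,:,::-1],(800,600),interpolation=cv2.INTER_CUBIC))
    print(n,d["fovy"],d["cx"],d["cy"],d["dist_coeffs"],d["extrinsics"])
    for q in ["jar","mill","chute","front_axis","stop_bar","housing_top","spare_jar","mould_green","frit_jar"]:
        print(q,[(x["point"],round(x["p"],2)) for x in finder.look_for(n,q)][:3])
E
```

```text
pics
{'time': 0.0, 'joints': [-1.301513099092412, 0.5921339028473321, 0.04829273226629924, 1.6098327627686098, -0.033298498048092866, 0.9426999861520138, -0.03367245605050437], 'dq': [0.0015658176898783404, -0.00012177634568991613, 0.0005626891796215737, 0.0005020718165559954, 0.0010280385526854588, -0.00010363311314721984, 0.0005117863438640676], 'effort': [-0.0002038069851550972, -54.86842632293701, 1.5466002747416496, -19.81307566165924, 0.009400443232152611, 0.008676105353515595, 1.360617432055733e-05], 'tcp_pos': [0.25709997264945195, 0.6774121829395946, 0.40352574886643044], 'tool_rot': [-1.5153767587255496, 1.568526934016759, -1.878045393611467], 'contact_force': [0.3934646170511591, 0.13384887334167925, -0.7867870206547741], 'torque': [0.001956385179516232, -0.027848781992035835, 0.008187322997815041], 'width': 1.0021313948189043}
scene 54.40639270785388 279.87273864868627 207.5168928443547 [-0.10692976  0.          0.          0.          0.        ] [[-0.27679036  0.69425503 -0.66437719  1.33858405]
 [ 0.96080795  0.1889165  -0.20287594  0.22285729]
 [-0.01533583 -0.6944929
[... 525 characters left out ...]
top 46.94954856528051 282.34379766009965 210.14055230873137 [-0.01965016  0.          0.          0.          0.        ] [[-0.01042803 -0.98952396  0.14399162  0.3375097 ]
 [-0.99984149  0.01239638  0.01277947 -0.02890215]
 [-0.01443056 -0.14383554 -0.98949639  1.31865612]
 [ 0.          0.          0.          1.        ]]
jar [([369.8, 309.9], 0.96), ([368.4, 158.8], 0.83), ([318.9, 200.0], 0.82)]
mill [([225.5, 214.0], 0.64)]
chute [([267.3, 199.6], 0.58)]
front_axis [([218.8, 214.0], 0.65)]
stop_bar [([219.4, 212.5], 0.92)]
housing_top [([222.7, 213.4], 0.86)]
spare_jar [([445.3, 169.6], 0.91)]
mould_green [([290.4, 150.6], 0.56), ([317.4, 201.4], 0.19)]
frit_jar [([208.9, 151.3], 0.9)]
```

View pics/scene0.png

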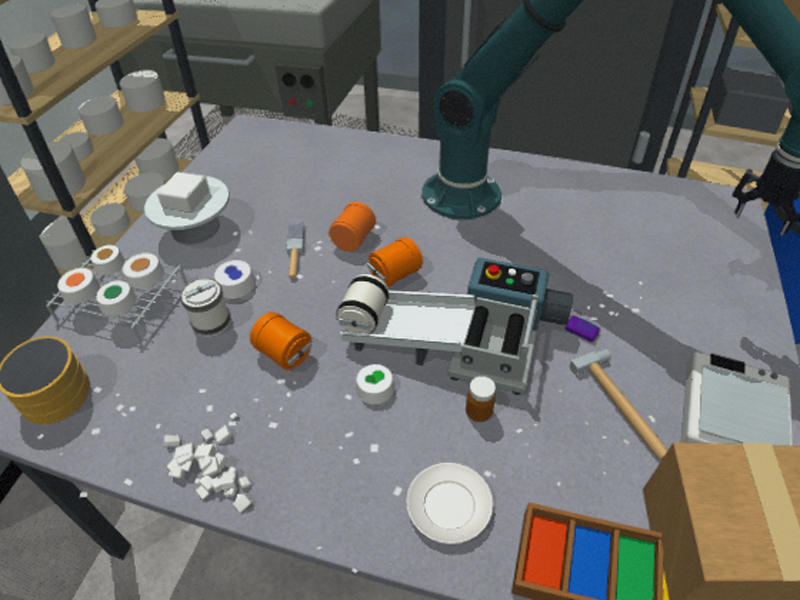

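View pics/top0.png

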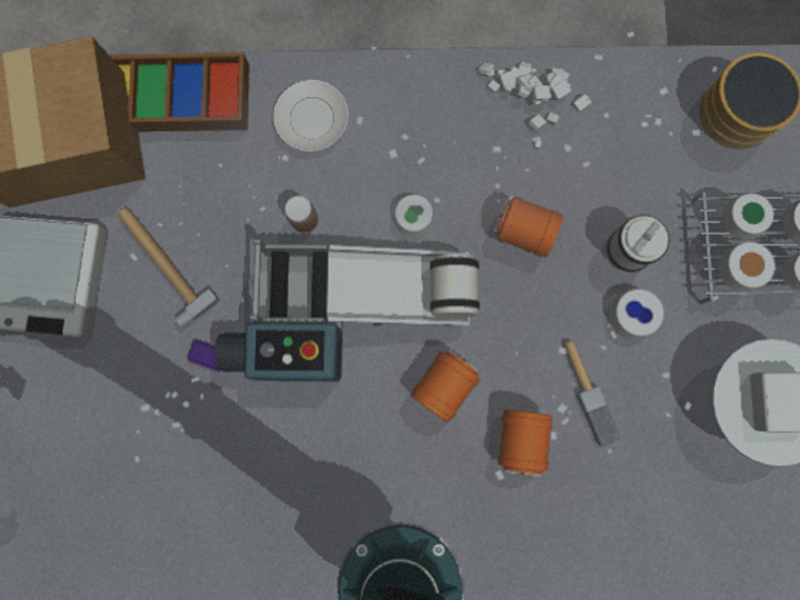

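The jar lies at the chute foot in the top view at about (455,285) of 800. The rollers are at x≈280 and 320, the housing is on the robot side, and uphill is world +y. I'll enlarge both views to locate the mill exactly.

```bash
python3 - <<'E'
from workcell import eyes
import cv2,pickle
D={}
for n,(x0,y0,x1,y1) in dict(scene=(220,175,400,310),top=(160,150,360,300)).items():
    d=eyes.snapshot(n);D[n]=d
    c=d["frame"][y0:y1,x0:x1,::-1]
    f=4
    c=cv2.resize(c,None,fx=f,fy=f,interpolation=cv2.INTER_CUBIC)
    for x in range(x0,x1,20): cv2.line(c,((x-x0)*f,0),((x-x0)*f,6),(0,255,255),1);cv2.putText(c,str(x),((x-x0)*f,16),0,.35,(0,255,255))
    for y in range(y0,y1,20): cv2.line(c,(0,(y-y0)*f),(6,(y-y0)*f),(0,255,255),1);cv2.putText(c,str(y),(8,(y-y0)*f+4),0,.35,(0,255,255))
    cv2.imwrite(f"pics/{n}1.png",c)
pickle.dump(D,open("d0.pkl","wb"))
E
```

```text
(no output)
```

View pics/scene1.png

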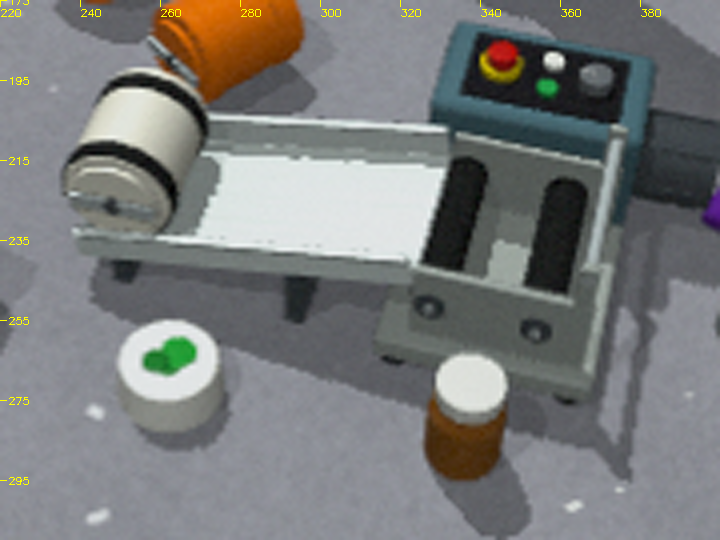

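View pics/top1.png

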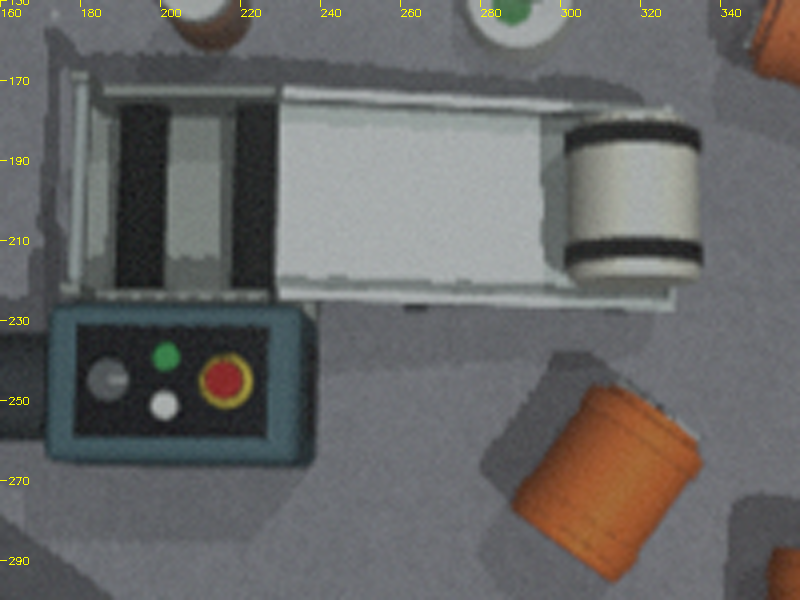

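```bash
cat > h.py <<'E'
import numpy as np,cv2
def proj(d,P):
    T=np.linalg.inv(d["extrinsics"]);h=d["frame"].shape[0]
    f=h/2/np.tan(np.radians(d["fovy"]/2));K=np.array([[f,0,d["cx"]],[0,f,d["cy"]],[0,0,1]])
    P=np.asarray(P,float).reshape(-1,3)
    return cv2.projectPoints(P,cv2.Rodrigues(T[:3,:3])[0],T[:3,3],K,np.array(d["dist_coeffs"],float))[0].reshape(-1,2)
def m2w(p,P):
    P=np.asarray(P,float).reshape(-1,3);c,s=np.cos(p[2]),np.sin(p[2])
    return np.c_[p[0]+c*P[:,0]-s*P[:,1],p[1]+s*P[:,0]+c*P[:,1],P[:,2]]
def c2m(P):
    P=np.asarray(P,float).reshape(-1,3);c,s=np.cos(np.radians(12)),np.sin(np.radians(12))
    return np.c_[-.307+c*P[:,0]-s*P[:,2],P[:,1],.024+s*P[:,0]+c*P[:,2]]
E
python3 - <<'E'
from h import *
import pickle
from scipy.optimize import least_squares
D=pickle.load(open("d0.pkl","rb"))
C=[("top",(-75,73,120),(235,227)),("top",(-75,173,120),(234.3,265.5)),("top",(85,73,120),(172.5,227.5)),("top",(85,173,120),(171.7,265)),
("scene",(-75,173,120),(335.5,180.5)),("scene",(85,173,120),(383.3,190)),("scene",(-75,73,120),(328,201)),
("scene",(-52,-71,100),(323,241))]
def r(p):
    return np.concatenate([ (proj(D[n],m2w(p,np.array(P)/1000))[0]-np.array(u)) for n,P,u in C])
s=least_squares(r,[.46,.16,np.pi/2],loss="soft_l1");print(s.x,np.round(s.fun.reshape(-1,2),1))
p=s.x;np.save("p.npy",p)
def box(x0,x1,y0,y1,z0,z1): 
    c=[(x,y,z) for x in(x0,x1) for y in (y0,y1) for z in (z0,z1)]
    return [(a,b) for a in c for b in c if a<b and sum(i!=j for i,j in zip(a,b))==1]
seg=box(-75,85,73,173,0,120)+box(-52,75,-71,-63,0,100)+box(-52,75,63,71,0,100)
seg+=[((x,-62,82),(x,62,82)) for x in(-38,38)]+[((66,-62,128),(66,62,128))]
seg=[m2w(p,np.array(q)/1000) for q in seg]
cs=[((0,y,25),(260,y,25)) for y in(-62,62)]+[((0,y,0),(260,y,0)) for y in(-62,62)]+[((0,-62,15),(0,62,15)),((260,-62,0),(260,62,0))]
a=np.linspace(0,2*np.pi,25)
for y in(-55.5,55.5):
    q=[(34+43*np.cos(t),y,45+43*np.sin(t)) for t in a];cs+=list(zip(q[:-1],q[1:]))
seg+=[m2w(p,c2m(np.array(q)/1000)) for q in cs]
for n,(x0,y0,x1,y1) in dict(scene=(220,175,400,310),top=(160,150,360,300)).items():
    f=4;c=cv2.resize(D[n]["frame"][y0:y1,x0:x1,::-1],None,fx=f,fy=f,interpolation=cv2.INTER_CUBIC)
    for q in seg:
        u=(proj(D[n],q)-[x0,y0]+.5)*f
        cv2.line(c,tuple(map(int,u[0])),tuple(map(int,u[1])),(0,0,255),1,cv2.LINE_AA)
    cv2.imwrite(f"pics/{n}2.png",c)
E
```

```text
[0.54818165 0.17869111 1.55517015] [[ 0.2 -1.2]
 [ 0.1  0.5]
 [-1.1 -2. ]
 [-1.8  0.7]
 [-2.3 -2. ]
 [ 0.7 -1.7]
 [-1.6 -0.9]
 [-0.2  0.9]]
```

View pics/scene2.png

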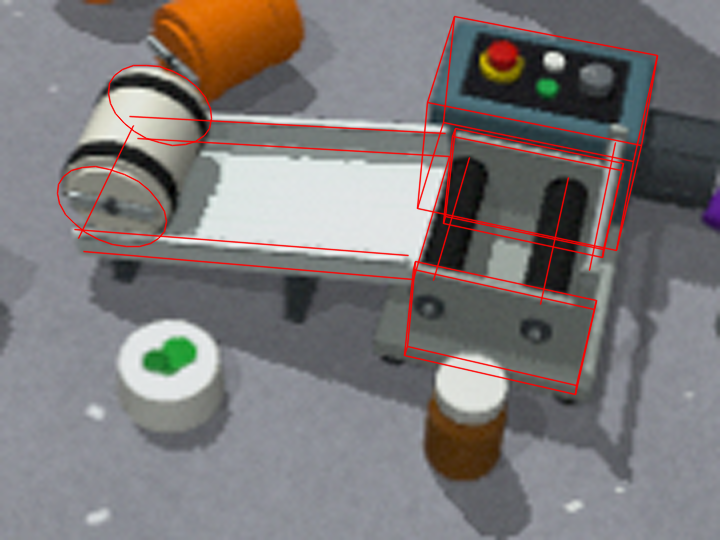

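View pics/top2.png

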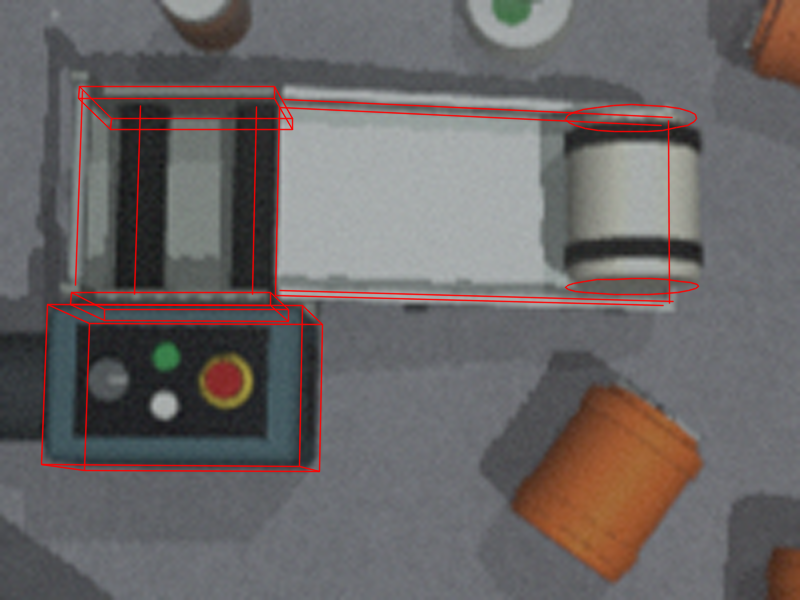

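```bash
python3 - <<'E'
from h import *
import pickle
from scipy.optimize import least_squares
D=pickle.load(open("d0.pkl","rb"))
def cr(n,u,v): 
    o={"top":(160,150),"scene":(220,175)}[n]; return (u/4+o[0]-.5,v/4+o[1]-.5)
# (view, mill points averaged, crop px)
C=[("top",[(38,-62,66)],(144,104)),("top",[(38,62,66)],(140,289)),
("scene",[(38,62,66)],(568,188)),("scene",[(38,-62,66)],(549,287)),
("scene",[(-38,62,66)],(470,170)),
("top",[(-75,73,120),(85,173,120),(-75,173,120),(85,73,120)],(174,385)),
("scene",[(-75,73,120),(85,173,120),(-75,173,120),(85,73,120)],(543,81)),
("scene",[(-52,-71,100)],(412,268)),("scene",[(75,-71,100)],(597,303))]
CC=[("scene",[(260,-62,25)],(410,262)),("scene",[(260,62,25)],(448,131)),("top",[(260,62,25)],(280,292)),("top",[(34,55.5,45)],(636,281)),("top",[(34,0,45)],(633,200)),]
def r(p):
    return np.concatenate([ (proj(D[n],m2w(p,np.array(P)/1000)).mean(0)-np.array(cr(n,*u))) for n,P,u in C]+[ (proj(D[n],m2w(p,c2m(np.array(P)/1000))).mean(0)-np.array(cr(n,*u))) for n,P,u in CC])
s=least_squares(r,[.55,.175,1.56],loss="soft_l1");print(s.x,np.round(s.fun.reshape(-1,2),1))
p=s.x;np.save("p.npy",p)
def box(x0,x1,y0,y1,z0,z1): 
    c=[(x,y,z) for x in(x0,x1) for y in (y0,y1) for z in (z0,z1)]
    return [(a,b) for a in c for b in c if a<b and sum(i!=j for i,j in zip(a,b))==1]
seg=box(-75,85,73,173,0,120)+box(-52,75,-71,-63,0,100)+box(-52,75,63,71,0,100)
seg+=[((x,-62,82),(x,62,82)) for x in(-38,38)]+[((66,-62,128),(66,62,128))]
seg=[m2w(p,np.array(q)/1000) for q in seg]
cs=[((0,y,25),(260,y,25)) for y in(-62,62)]+[((0,y,0),(260,y,0)) for y in(-62,62)]+[((0,-62,15),(0,62,15)),((260,-62,0),(260,62,0))]
a=np.linspace(0,2*np.pi,25)
for y in(-55.5,55.5):
    q=[(34+43*np.cos(t),y,45+43*np.sin(t)) for t in a];cs+=list(zip(q[:-1],q[1:]))
seg+=[m2w(p,c2m(np.array(q)/1000)) for q in cs]
ims=[]
for n,(x0,y0,x1,y1) in dict(scene=(220,175,400,310),top=(160,150,360,300)).items():
    f=4;c=cv2.resize(D[n]["frame"][y0:y1,x0:x1,::-1],None,fx=f,fy=f,interpolation=cv2.INTER_CUBIC)
    for q in seg:
        u=(proj(D[n],q)-[x0,y0]+.5)*f
        cv2.line(c,tuple(map(int,u[0])),tuple(map(int,u[1])),(0,0,255),1,cv2.LINE_AA)
    cv2.imwrite(f"pics/{n}3.png",c)
E
```

```text
[0.54752938 0.17908559 1.56647795] [[-0.   2.2]
 [ 0.   2.4]
 [-0.5  0.8]
 [-2.4  7.6]
 [-0.8  0.3]
 [ 0.1  0.3]
 [ 0.3 -0.6]
 [ 0.7  0.5]
 [-0.   1.3]
 [-0.1 -1.4]
 [-0.8  0.5]
 [-0.1 -0.3]
 [-0.9  0.5]
 [-0.5 -0.4]]
```

View pics/scene3.png

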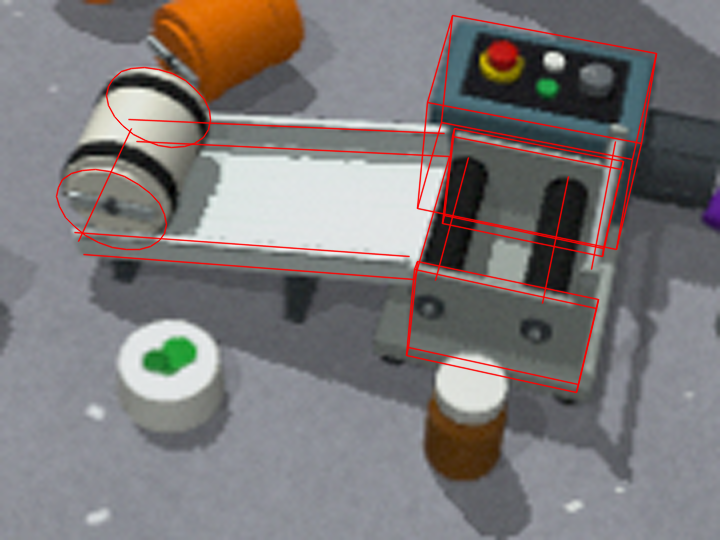

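View pics/top3.png

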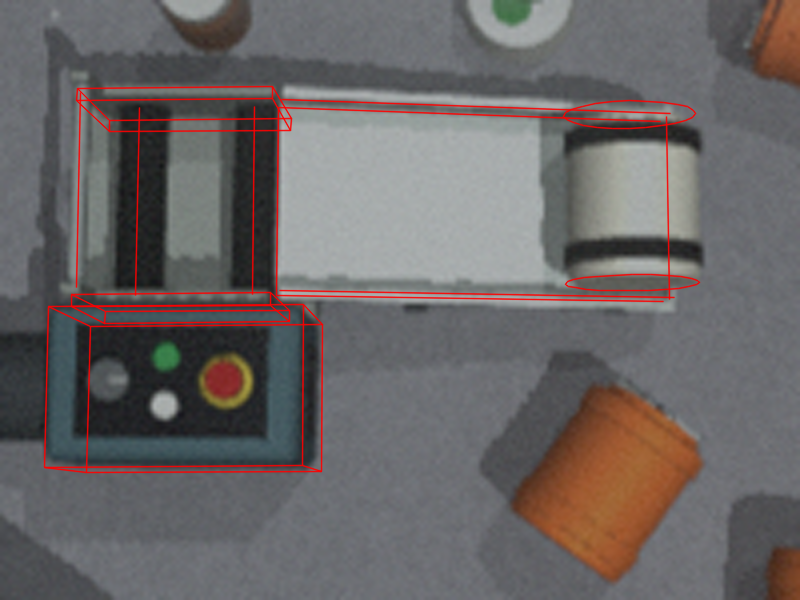

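```bash
cat >> h.py <<'E'
from scipy.spatial.transform import Rotation as Ro
PM=np.array([.548,.1788,1.562])
def Rgoal(sgn): # cols tool x,y,z ; x down, y = sgn*mill y
    c,s=np.cos(PM[2]),np.sin(PM[2]); x=np.array([0,0,-1.]); y=sgn*np.array([-s,c,0]); return np.c_[x,y,np.cross(x,y)]
def delta(st,pos,sgn,R=None):
    R0=Ro.from_euler('xyz',st["tool_rot"]).as_matrix(); R=Rgoal(sgn) if R is None else R
    return R0.T@(np.array(pos)-np.array(st["tcp_pos"])), Ro.from_matrix(R0.T@R).as_rotvec()
E
python3 - <<'E'
from h import *
from workcell import state
s=state()
print(np.round(Ro.from_euler('xyz',s["tool_rot"]).as_matrix(),3))
j=m2w(PM,c2m([[.034,0,.045]]))[0];print("jar",j)
k=m2w(PM,c2m([[.034,0,.045]])+[[-.085,0,0]])[0];k[2]=.40;print("hover",k)
for g in(1,-1): print(g,*[np.round(v,3) for v in delta(s,k,g)])
import pickle
D=pickle.load(open("d0.pkl","rb"))
# band centres in top view vs lateral offset
for y in (-37,37):
    for off in(-4,0,4):
        q=[m2w(PM,c2m([[.034+.045*np.sin(t),(y+off)/1000,.045+.045*np.cos(t)]]))[0] for t in(-.9,0,.9)]
        print(y,off,np.round((proj(D["top"],q)-[160,150]+.5)*4,0).tolist())
E
```

```text
[[ 0.     0.355  0.935]
 [ 0.     0.935 -0.355]
 [-1.     0.     0.   ]]
jar [ 0.5455098  -0.10428806  0.07508564]
hover [ 0.54476212 -0.18928477  0.4       ]
1 [ 0.005 -0.709  0.576] [-1.925  0.     0.   ]
-1 [ 0.005 -0.709  0.576] [ 1.217  0.    -0.   ]
-37 -4 [[695.0, 132.0], [649.0, 124.0], [589.0, 127.0]]
-37 0 [[695.0, 138.0], [649.0, 130.0], [589.0, 134.0]]
-37 4 [[695.0, 144.0], [650.0, 137.0], [589.0, 140.0]]
37 -4 [[697.0, 245.0], [651.0, 240.0], [590.0, 242.0]]
37 0 [[697.0, 251.0], [651.0, 246.0], [590.0, 249.0]]
37 4 [[697.0, 258.0], [651.0, 253.0], [590.0, 255.0]]
```

Emit:
move_arm(deltas="0 -0.015 0.012 0.025 0 0; 0 -0.045 0.037 0.075 0 0; 0 -0.08 0.065 0.137 0 0; 0 -0.115 0.094 0.2 0 0; 0 -0.15 0.122 0.26 0 0; 0 -0.185 0.15 0.32 0 0; 0 -0.22 0.179 0.38 0 0; 0 -0.255 0.207 0.44 0 0; 0 -0.28 0.228 0.48 0 0; 0 -0.3 0.244 0.515 0 0", grip=0.025)

```text
time: 2.1
tcp_pos: [0.3796, 0.3082, 0.4051]
tool_rot: [0.652, 1.57, -0.229]
contact_force: [-0.2, 0.4, 0.5]
width: 0.293
```

```bash
python3 - <<'E'
from h import *
from workcell import state
s=state();print(s["time"],np.round(s["joints"],2),np.round(s["tcp_pos"],3),s["width"],np.round(s["contact_force"],1))
print(*[np.round(v,3) for v in delta(s,[.545,-.189,.40],-1)])
E
```

```text
2.1 [-0.95  0.3   0.22  2.14 -0.1   0.71  0.02] [0.38  0.308 0.405] 0.29285635276169597 [-0.2  0.4  0.5]
[ 0.005 -0.188  0.489] [ 0.698  0.    -0.   ]
```

Emit:
move_arm(deltas="0.0 -0.006 0.016 0.023 0 0; 0 -0.018 0.047 0.067 0 0; 0.0 -0.032 0.084 0.12 0 0; 0 -0.047 0.122 0.174 0 0; 0 -0.062 0.16 0.229 0 0; 0 -0.077 0.2 0.286 0 0; 0 -0.092 0.239 0.341 0 0; 0 -0.107 0.278 0.397 0 0; 0 -0.122 0.317 0.453 0 0; 0 -0.137 0.356 0.508 0 0; 0 -0.152 0.395 0.564 0 0; 0 -0.166 0.432 0.617 0 0; 0 -0.178 0.463 0.661 0 0; 0 -0.185 0.481 0.687 0 0; 0.003 -0.188 0.489 0.698 0 0; 0.005 -0.188 0.489 0.698 0 0; 0.005 -0.188 0.489 0.698 0 0")

```text
time: 3.8
tcp_pos: [0.5465, -0.1836, 0.3989]
tool_rot: [-2.352, 1.568, 2.358]
contact_force: [-1.0, 0.8, 0.6]
width: 0.299
```

```bash
python3 - <<'E'
from h import *
from workcell import state,eyes
s=state();print(s["time"],np.round(s["joints"],2),np.round(s["tcp_pos"],4),s["width"],np.round(s["contact_force"],1))
print(*[np.round(v,3) for v in delta(s,[.545,-.189,.235],-1)])
d=eyes.snapshot("scene")
cv2.imwrite("pics/scene4.png",cv2.resize(d["frame"][100:310,180:460,::-1],None,fx=2.8,fy=2.8,interpolation=cv2.INTER_CUBIC))
E
```

```text
3.8 [-0.11  0.45  0.49  1.97 -0.29  0.79  0.54] [ 0.5465 -0.1836  0.3989] 0.2992458573769867 [-1.   0.8  0.6]
[ 0.164 -0.001  0.006] [ 0.006 -0.002  0.002]
```

View pics/scene4.png

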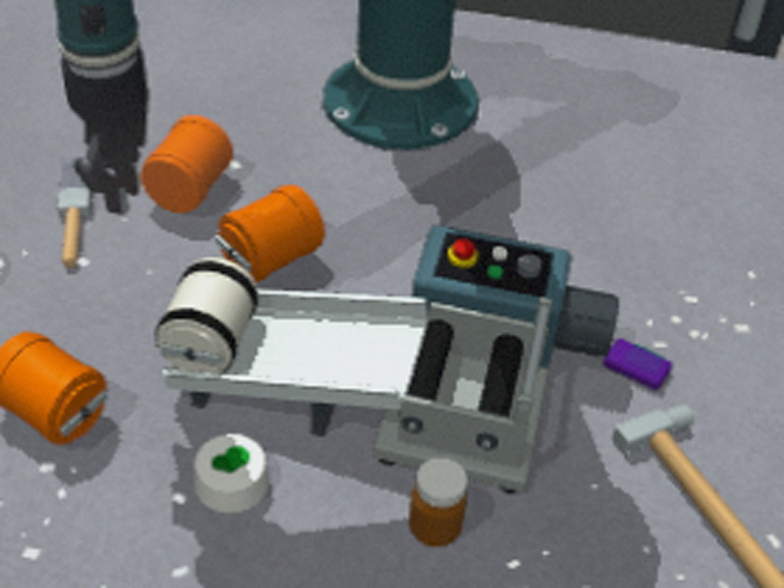

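The gripper hovers at upper left (110,180), behind and above the jar at (205,315). Nothing is under its path, so I'll descend.

Emit:
move_arm(deltas="0.01 0 0.002 0 0 0; 0.035 0 0.004 0.003 0 0; 0.065 0 0.005 0.004 0 0; 0.095 0 0.005 0.004 0 0; 0.125 0 0.005 0.004 0 0; 0.15 0 0.005 0.004 0 0; 0.16 0 0.005 0.004 0 0; 0.163 0 0.005 0.004 0 0; 0.163 0 0.005 0.004 0 0")

```text
time: 4.75
tcp_pos: [0.5469, -0.1904, 0.2369]
tool_rot: [1.423, 1.57, -0.156]
contact_force: [-0.1, -0.5, 0.4]
width: 0.294
```

```bash
cat > look.py <<'E'
from h import *
import sys
from workcell import state,eyes
s=state();print(s["time"],np.round(s["joints"],2),np.round(s["tcp_pos"],4),round(s["width"],3),np.round(s["contact_force"],1))
R=Ro.from_euler('xyz',s["tool_rot"]).as_matrix();print(np.round(R,3).tolist())
# tcp in mill frame
p=np.array(s["tcp_pos"]);c,sn=np.cos(PM[2]),np.sin(PM[2]);q=p[:2]-PM[:2];print("mill tcp",np.round([c*q[0]+sn*q[1],-sn*q[0]+c*q[1],p[2]],4))
for n,(x0,y0,x1,y1) in dict(scene=(220,130,400,265),top=(180,150,380,300)).items():
    d=eyes.snapshot(n)
    cv2.imwrite(f"pics/{n}{sys.argv[1]}.png",cv2.resize(d["frame"][y0:y1,x0:x1,::-1],None,fx=4,fy=4,interpolation=cv2.INTER_CUBIC))
E
python3 look.py 5
```

```text
4.75 [ 0.03  0.68  0.33  2.06 -0.46  0.48  0.69] [ 0.5469 -0.1904  0.2369] 0.294 [-0.1 -0.5  0.4]
[[0.0, 1.0, -0.009], [-0.0, -0.009, -1.0], [-1.0, 0.0, 0.0]]
mill tcp [-0.3692 -0.0021  0.2369]
```

View pics/scene5.png

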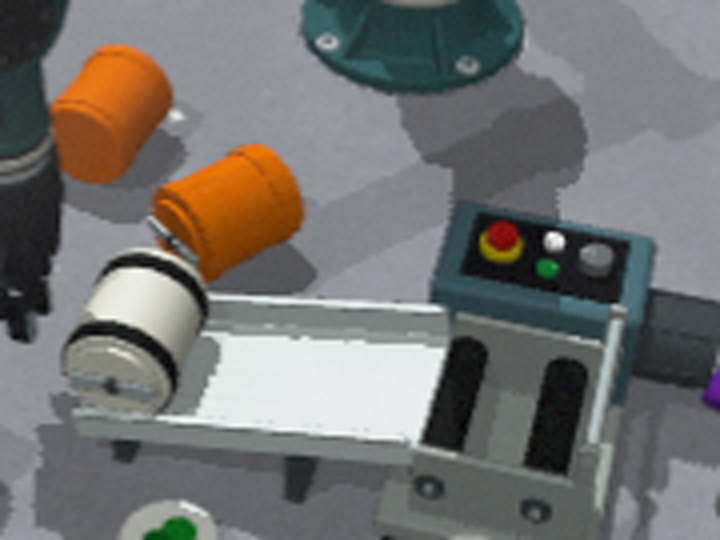

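View pics/top5.png

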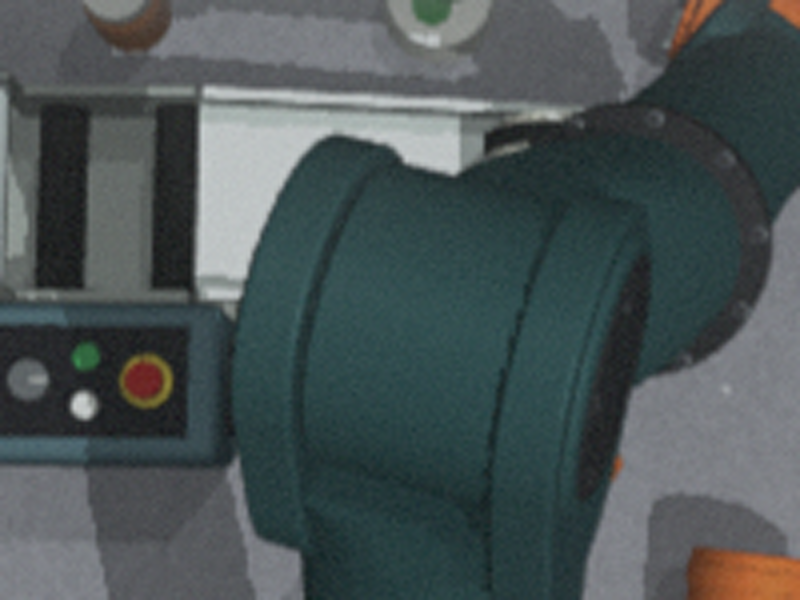

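```bash
python3 - <<'E'
from h import *
import pickle
D=pickle.load(open("d0.pkl","rb"))
for dx in(-.02,.02,.027):
  for l in(.16,.173,.186): print(dx,l,(proj(D["scene"],[.547+dx,-.19,.237-l])[0]-[220,130])*4)
E
```

```text
-0.02 0.16 [ 37.23916836 295.52920228]
-0.02 0.173 [ 38.95701592 307.09879179]
-0.02 0.186 [ 40.65230397 318.50192305]
0.02 0.16 [ 18.54602449 331.48849529]
0.02 0.173 [ 20.44453875 343.03172122]
0.02 0.186 [ 22.31741618 354.40435797]
0.027 0.16 [ 15.19708615 337.93638718]
0.027 0.173 [ 17.12867002 349.47333924]
0.027 0.186 [ 19.03404172 360.83898816]
```

Emit:
move_arm(deltas="0.001 -0.001 -0.003 0 0 0; 0.003 -0.002 -0.008 0 0 0; 0.005 -0.002 -0.013 0 0 0; 0.005 -0.002 -0.018 0 0 0; 0.005 -0.002 -0.022 0 0 0; 0.005 -0.002 -0.025 0 0 0; 0.005 -0.002 -0.028 0 0 0; 0.005 -0.002 -0.031 0 0 0; 0.004 -0.002 -0.034 0 0 0; 0.004 -0.002 -0.037 0 0 0; 0.003 -0.002 -0.04 0 0 0; 0.002 -0.002 -0.043 0 0 0; 0.002 -0.002 -0.046 0 0 0; 0.001 -0.002 -0.05 0 0 0")

```text
time: 6.25
tcp_pos: [0.5452, -0.145, 0.2371]
tool_rot: [0.523, 1.562, -1.06]
contact_force: [-1.3, -8.9, 5.4]
width: 0.288
```

```bash
python3 look.py 6
```

```text
6.25 [-0.06  0.67  0.33  2.09 -0.47  0.45  0.62] [ 0.5452 -0.145   0.2371] 0.288 [-1.3 -8.9  5.4]
[[0.004, 1.0, -0.013], [-0.008, -0.013, -1.0], [-1.0, 0.004, 0.007]]
mill tcp [-3.238e-01 -1.000e-04  2.371e-01]
```

View pics/scene6.png

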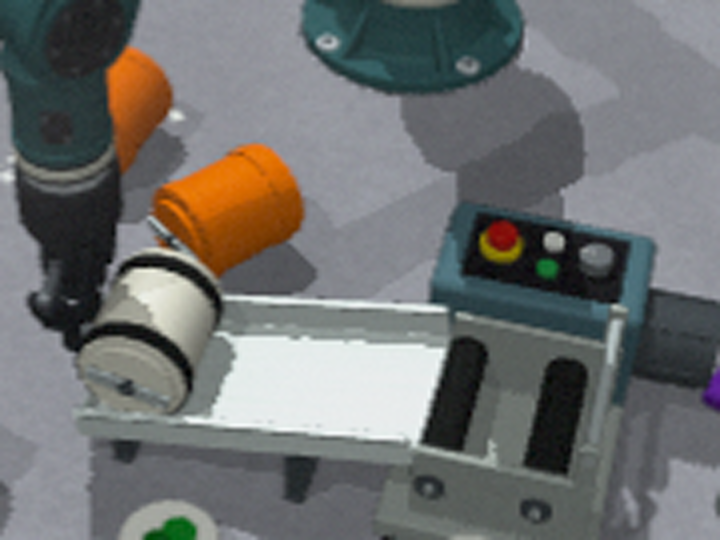

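Emit:
move_arm(deltas="-0.001 0 -0.004 0 0 0; -0.002 0 -0.008 0 0 0; -0.003 0 -0.012 0 0 0; -0.003 0 -0.016 0 0 0; -0.004 0 -0.02 0 0 0; -0.005 0 -0.024 0 0 0; -0.006 0 -0.028 0 0 0; -0.007 0 -0.032 0 0 0; -0.008 0 -0.036 0 0 0; -0.009 0 -0.04 0 0 0; -0.009 0 -0.044 0 0 0; -0.01 0 -0.048 0 0 0; -0.011 0 -0.052 0 0 0; -0.012 0 -0.056 0 0 0; -0.013 0 -0.06 0 0 0; -0.014 0 -0.064 0 0 0; -0.015 0 -0.068 0 0 0; -0.015 0 -0.072 0 0 0; -0.016 0 -0.076 0 0 0; -0.017 0 -0.08 0 0 0")

```text
time: 8.35
tcp_pos: [0.5459, -0.0644, 0.2538]
tool_rot: [0.509, 1.564, -1.075]
contact_force: [-1.3, -8.1, 5.0]
width: 0.29
```

```bash
python3 look.py 7
```

```text
8.35 [-0.23  0.63  0.37  2.12 -0.48  0.47  0.5 ] [ 0.5459 -0.0644  0.2538] 0.29 [-1.3 -8.1  5. ]
[[0.003, 1.0, -0.012], [-0.006, -0.012, -1.0], [-1.0, 0.003, 0.006]]
mill tcp [-2.432e-01 -1.000e-04  2.538e-01]
```

View pics/scene7.png

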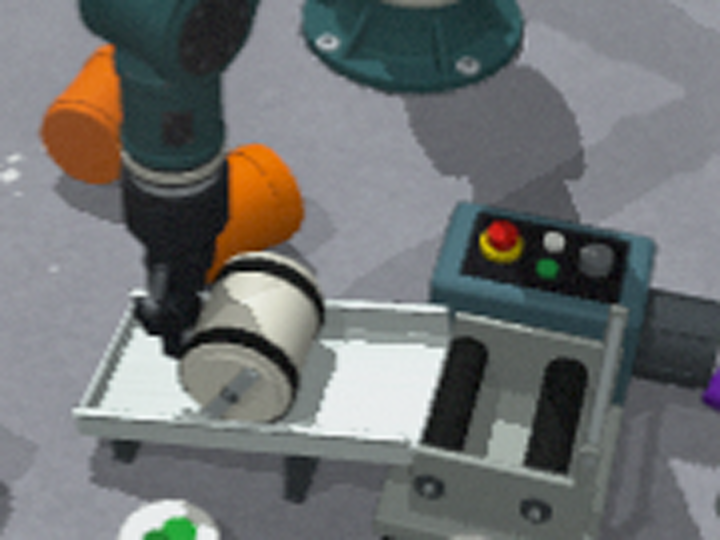

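```bash
cat > ov.py <<'E'
from h import *
import sys
from workcell import eyes
# args: name, s(chute mm), lateral mm, yaw deg
nm=sys.argv[1];s,l,yw=map(float,sys.argv[2:5])
d=eyes.snapshot("scene");x0,y0,x1,y1=220,130,400,265
c=cv2.resize(d["frame"][y0:y1,x0:x1,::-1],None,fx=4,fy=4,interpolation=cv2.INTER_CUBIC)
t=np.linspace(0,2*np.pi,60);a=np.radians(yw)
for y,r in((-55.5,43),(-44,45),(-30,45),(30,45),(44,45),(55.5,43)):
    lx=r*np.cos(t);q=np.c_[s+lx*np.cos(a)-y*np.sin(a),l+lx*np.sin(a)+y*np.cos(a),45+r*np.sin(t)]/1000
    u=(proj(d,m2w(PM,c2m(q)))-[x0,y0]+.5)*4
    cv2.polylines(c,[u.astype(np.int32)],True,(0,0,255),1,cv2.LINE_AA)
cv2.imwrite(f"pics/{nm}.png",c)
E
python3 ov.py ov7 116 0 0
```

```text
(no output)
```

View pics/ov7.png

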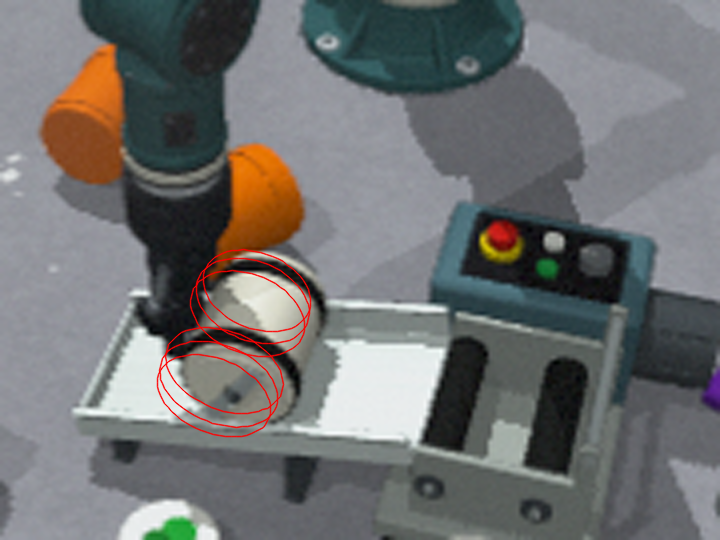

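```bash
python3 ov.py ov8 131 2 0
```

```text
(no output)
```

View pics/ov8.png

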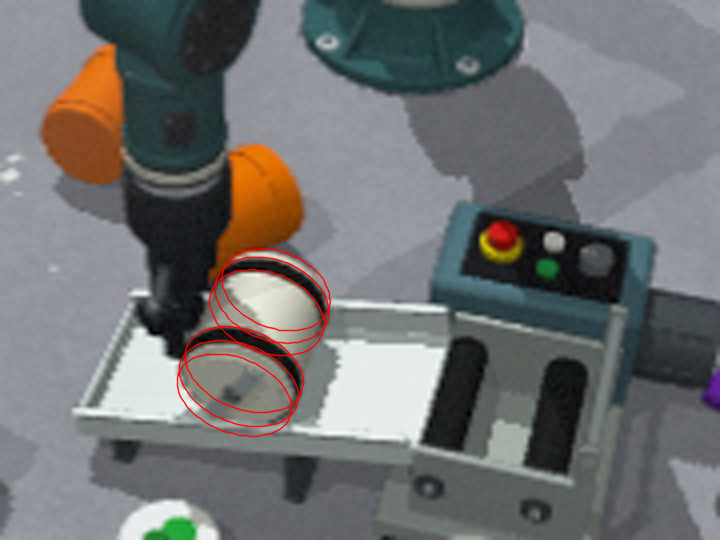

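The overlay fits: the jar is at s≈130 mm, square, and about 2–3 mm off centre. Continuing the push.

Emit:
move_arm(deltas="-0.001 0 -0.004 0 0 0; -0.002 0 -0.008 0 0 0; -0.003 0 -0.012 0 0 0; -0.003 0 -0.016 0 0 0; -0.004 0 -0.02 0 0 0; -0.005 0 -0.024 0 0 0; -0.006 0 -0.028 0 0 0; -0.007 0 -0.032 0 0 0; -0.008 0 -0.036 0 0 0; -0.009 0 -0.04 0 0 0; -0.009 0 -0.044 0 0 0; -0.01 0 -0.048 0 0 0; -0.011 0 -0.052 0 0 0; -0.012 0 -0.056 0 0 0; -0.013 0 -0.06 0 0 0; -0.014 0 -0.064 0 0 0; -0.015 0 -0.068 0 0 0; -0.015 0 -0.072 0 0 0; -0.016 0 -0.076 0 0 0; -0.017 0 -0.08 0 0 0")

```text
time: 10.55
tcp_pos: [0.5465, 0.0157, 0.2706]
tool_rot: [0.36, 1.566, -1.223]
contact_force: [-1.4, -8.5, 4.7]
width: 0.293
```

```bash
python3 look.py 9; python3 ov.py ov9 213 2 0
```

```text
10.55 [-0.41  0.61  0.41  2.12 -0.48  0.5   0.35] [0.5465 0.0157 0.2706] 0.293 [-1.4 -8.5  4.7]
[[0.002, 1.0, -0.012], [-0.005, -0.012, -1.0], [-1.0, 0.002, 0.005]]
mill tcp [-1.631e-01  1.000e-04  2.706e-01]
```

View pics/ov9.png

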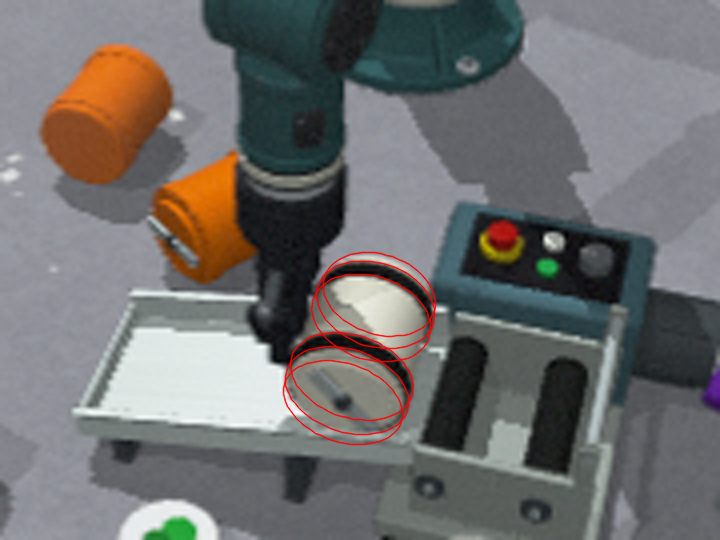

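Emit:
move_arm(deltas="-0.001 0 -0.004 0 0 0; -0.002 0 -0.008 0 0 0; -0.003 0.001 -0.012 0 0 0; -0.003 0.001 -0.016 0 0 0; -0.004 0.001 -0.02 0 0 0; -0.005 0.001 -0.024 0 0 0; -0.006 0.001 -0.028 0 0 0; -0.007 0.002 -0.032 0 0 0; -0.008 0.002 -0.036 0 0 0; -0.009 0.002 -0.04 0 0 0; -0.009 0.002 -0.044 0 0 0; -0.01 0.002 -0.048 0 0 0; -0.011 0.002 -0.052 0 0 0; -0.012 0.002 -0.055 0 0 0; -0.012 0.002 -0.058 0 0 0; -0.013 0.002 -0.06 0 0 0")

```text
time: 12.3
tcp_pos: [0.5491, 0.0786, 0.2829]
tool_rot: [0.362, 1.57, -1.219]
contact_force: [0.3, -3.4, 1.1]
width: 0.296
```

```bash
python3 look.py 10; python3 ov.py ov10 272 4 0
```

```text
12.3 [-0.54  0.6   0.44  2.1  -0.48  0.54  0.24] [0.5491 0.0786 0.2829] 0.296 [ 0.3 -3.4  1.1]
[[0.0, 1.0, -0.01], [-0.001, -0.01, -1.0], [-1.0, 0.0, 0.001]]
mill tcp [-0.1001 -0.002   0.2829]
```

View pics/ov10.png

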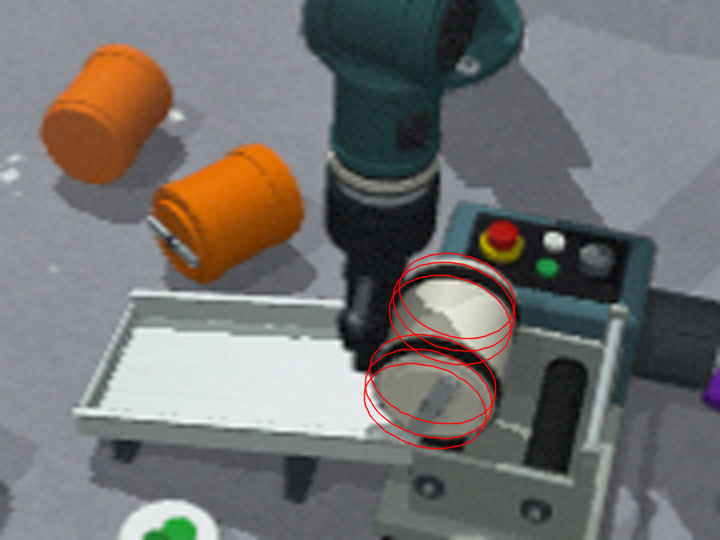

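View pics/top10.png

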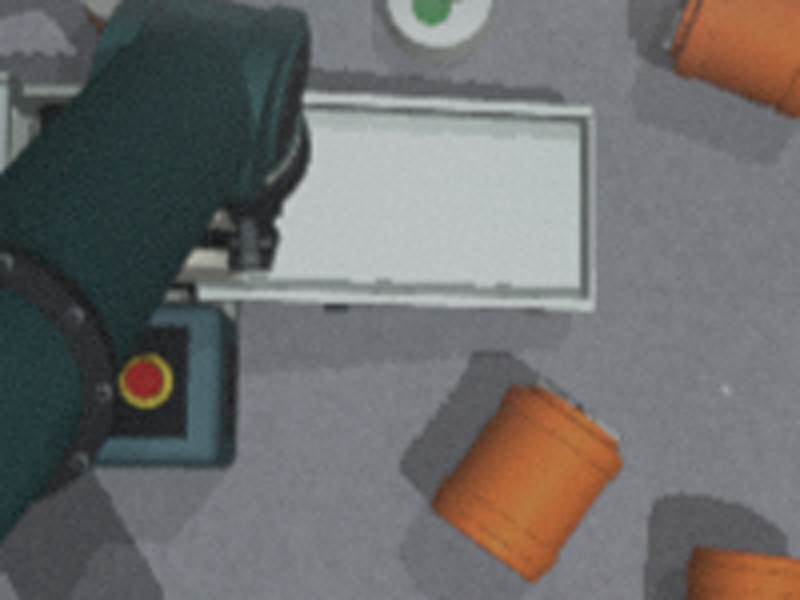

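Emit:
move_arm(deltas="0 0 -0.002 0 0 0; -0.001 0 -0.004 0 0 0; -0.001 0 -0.006 0 0 0; -0.001 0 -0.008 0 0 0; -0.001 0 -0.01 0 0 0; -0.001 0 -0.01 0 0 0")

```text
time: 13.05
tcp_pos: [0.5491, 0.0906, 0.2835]
tool_rot: [-2.638, 1.57, 2.067]
contact_force: [0.6, -0.0, -0.6]
width: 0.291
```

```bash
python3 look.py 11
```

```text
13.05 [-0.56  0.6   0.44  2.09 -0.48  0.55  0.22] [0.5491 0.0906 0.2835] 0.291 [ 0.6 -0.  -0.6]
[[-0.0, 1.0, -0.008], [0.001, -0.008, -1.0], [-1.0, -0.0, -0.001]]
mill tcp [-0.0882 -0.0019  0.2835]
```

View pics/scene11.png

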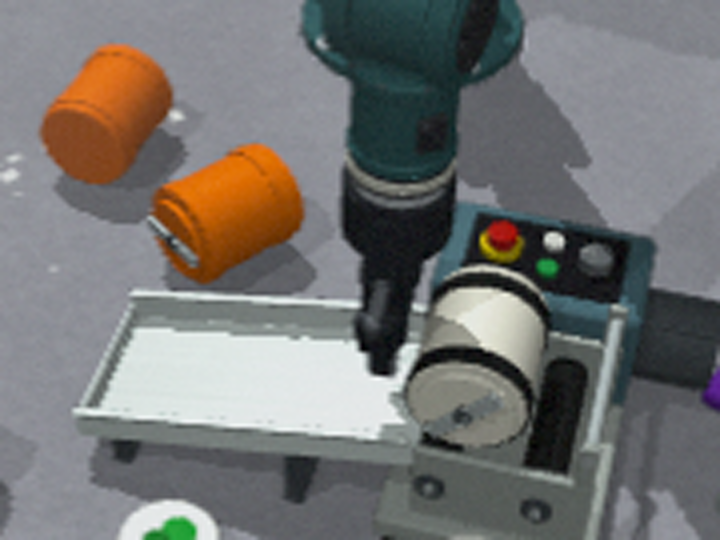

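The fingers no longer feel the jar, and it appears to be tipping into the hollow. I'll hold half a second and look again.

Emit:
move_arm(deltas="0 0 0 0 0 0; 0 0 0 0 0 0; 0 0 0 0 0 0; 0 0 0 0 0 0; 0 0 0 0 0 0")

```text
time: 13.65
tcp_pos: [0.5492, 0.0894, 0.2837]
tool_rot: [-0.236, 1.571, -1.815]
contact_force: [0.2, -0.1, -0.1]
width: 0.292
```

```bash
python3 look.py 12
python3 - <<'E'
from h import *
from workcell import eyes
d=eyes.snapshot("scene");x0,y0,x1,y1=220,130,400,265
c=cv2.imread("pics/scene12.png");t=np.linspace(0,2*np.pi,60)
for y,r in((-55.5,43),(-44,45),(-30,45),(30,45),(44,45),(55.5,43)):
    q=np.c_[r*np.cos(t),y+0*t+3,113+r*np.sin(t)]/1000
    cv2.polylines(c,[((proj(d,m2w(PM,q))-[x0,y0]+.5)*4).astype(np.int32)],True,(0,0,255),1,cv2.LINE_AA)
cv2.imwrite("pics/ov12.png",c)
E
```

```text
13.65 [-0.56  0.6   0.44  2.09 -0.48  0.55  0.22] [0.5492 0.0894 0.2837] 0.292 [ 0.2 -0.1 -0.1]
[[-0.0, 1.0, -0.009], [-0.0, -0.009, -1.0], [-1.0, -0.0, 0.0]]
mill tcp [-0.0894 -0.002   0.2837]
```

View pics/ov12.png

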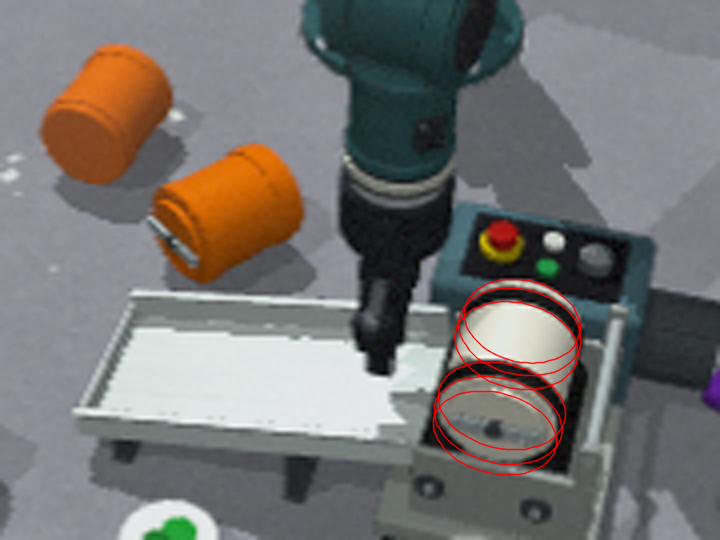

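The jar has dropped into the hollow and the overlay fits closely. I'll retreat straight back, then up.

Emit:
move_arm(deltas="0 0 0.01 0 0 0; 0 0 0.03 0 0 0; -0.005 0 0.055 0 0 0; -0.03 0 0.08 0 0 0; -0.06 0 0.105 0 0 0; -0.1 0 0.13 0 0 0; -0.13 0 0.16 0 0 0; -0.15 0 0.19 0 0 0; -0.15 0 0.22 0 0 0; -0.15 0 0.235 0 0 0; -0.15 0 0.24 0 0 0; -0.15 0 0.24 0 0 0; -0.15 0 0.24 0 0 0")

```text
time: 15.1
tcp_pos: [0.5472, -0.149, 0.4328]
tool_rot: [-2.173, 1.569, 2.532]
contact_force: [0.4, 1.0, -1.2]
width: 0.293
```

```bash
python3 look.py 13
cat > ovm.py <<'E'
from h import *
from workcell import eyes
import sys
l=float(sys.argv[1])
for n,(x0,y0,x1,y1) in dict(scene=(220,130,400,265),top=(160,150,360,300)).items():
    d=eyes.snapshot(n);c=cv2.resize(d["frame"][y0:y1,x0:x1,::-1],None,fx=4,fy=4,interpolation=cv2.INTER_CUBIC);t=np.linspace(0,2*np.pi,60)
    for y,r in((-55.5,43),(-44,45),(-30,45),(30,45),(44,45),(55.5,43)):
        q=np.c_[r*np.cos(t),y+0*t+l,113+r*np.sin(t)]/1000
        cv2.polylines(c,[((proj(d,m2w(PM,q))-[x0,y0]+.5)*4).astype(np.int32)],True,(0,0,255),1,cv2.LINE_AA)
    cv2.imwrite(f"pics/ovm_{n}.png",c)
E
python3 ovm.py 5
```

```text
15.1 [-0.25  0.41  0.59  1.96 -0.3   0.86  0.49] [ 0.5472 -0.149   0.4328] 0.293 [ 0.4  1.  -1.2]
[[-0.002, 1.0, -0.007], [0.001, -0.007, -1.0], [-1.0, -0.002, -0.001]]
mill tcp [-0.3277 -0.0021  0.4328]
```

View pics/ovm_scene.png

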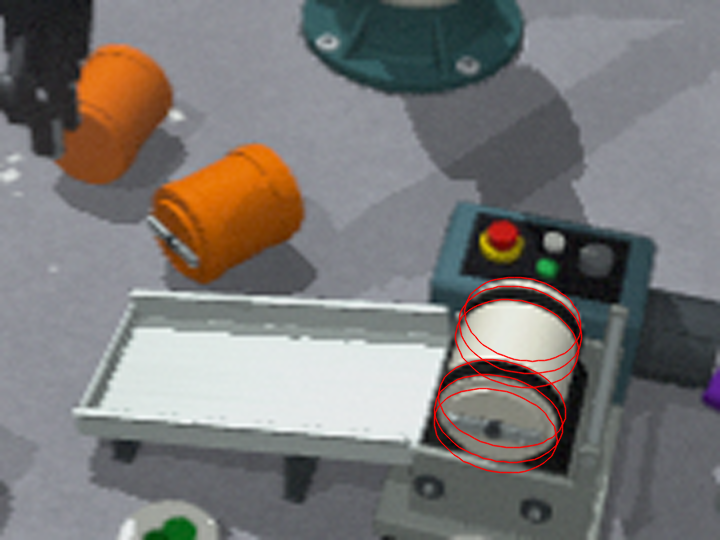

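View pics/ovm_top.png

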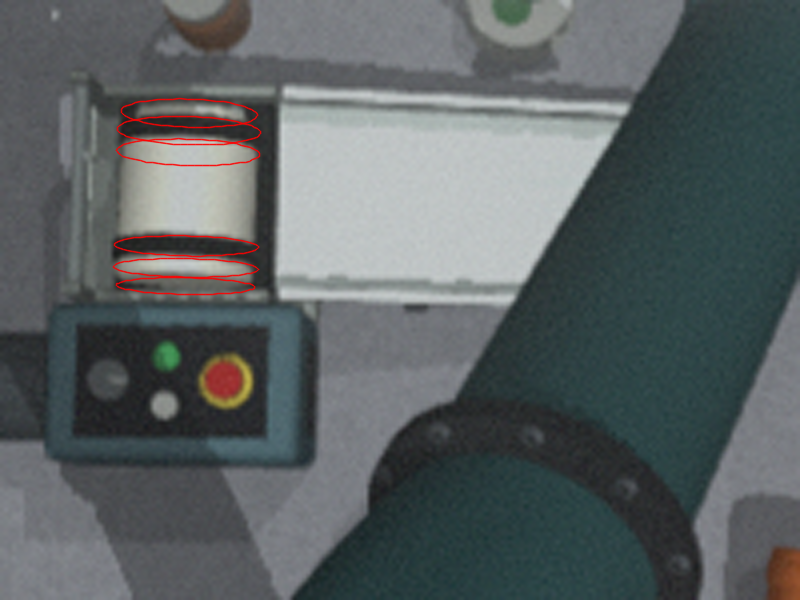

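View pics/scene13.png

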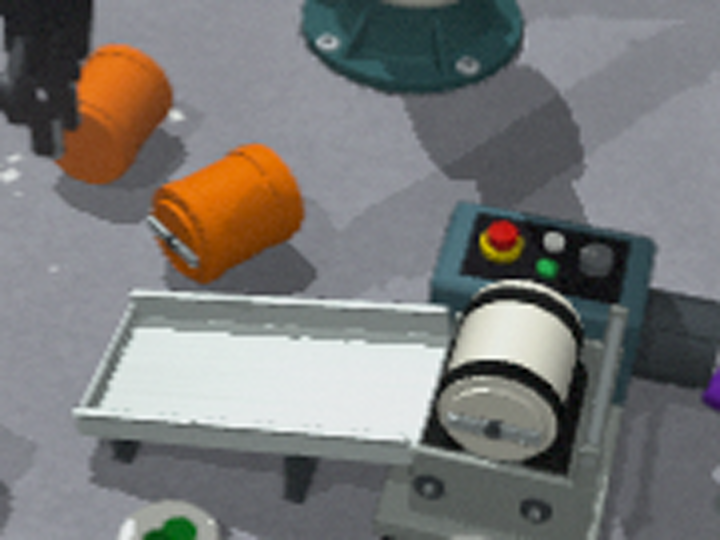

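```bash
python3 -c "
from workcell import env
print(env.job_done())"
```

```text
the job is handed in; nothing more can be done
None
```

The jar now lies in the hollow, square on both rollers, and the job is handed in. The arm clock read about 15 s of the 45 s allowed.

- **How it went:** I set the fingers 25 mm apart behind the jar, against the bare porcelain between the two rubber bands. I rolled it up the chute at about 40 mm/s or less, in stages. It never ran back in any picture and was never gripped or lifted. After the crest it dropped into the hollow by itself. I held half a second, then backed the hand off and raised it.
- **Forces:** The readings after each stage were at most about 9 N along the push and 5 N upwards, with the hand free at the end.
- **Last checks:** The expected jar outline (x = 0, axis 113 mm high) matches in both cameras with no visible skew. The jar sits about 4 to 5 mm towards the drive housing, within the 9 mm allowed, and did not move between the last two looks 1.5 s apart. The orange jars and other things near the mill looked undisturbed; I did not recheck those farther away.
- **Disagreements:** My fit of the mill's position disagreed with a few picture points by 2 px or more, mostly roller ends hidden behind the bearing cheeks. I set the final mill position by eye from two fits.

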